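# Unlock the stall's cash safe and hold the key turned

## Task

Slide the steel dust shutter on the lid of the cash safe by its red grip all the way to its end stop, so that the keyhole is uncovered. Then take the yellow-headed key from its wooden stand, push it past the sticky pins into the lock until its collar sits on the brass lock face, and turn it a quarter turn clockwise (seen from above) to its stop. The lock springs back, so finish while still gripping the key and holding it turned; leave the clay cup, the spice jar and the small jar where they are.

Things in the scene. Friction and masses are not known exactly. Their poses are not given: they have to be found in the camera images.
- safe: Grey steel cash safe with a blue lid, fixed, 150 x 200 mm, lid top 90 mm above the table. Origin: centre of the underside; z up, y along its long side. On the lid a steel shutter runs along y between two rails (x = 25 to 30 mm either side, top at 101.5 mm) over a square brass lock face (48 x 48 mm, top at 94 mm) centred at y = -50 mm. Rails and shutter are the highest parts near the keyhole.
- keyhole (a point): Centre of the keyhole's mouth, on top of the brass lock face; axes as the safe's. The slot goes straight down, 22 mm long along y, 8.5 mm wide along x, mouth chamfered 2 mm. Below the 10 mm thick face begins the turning plug, with a slot 22 x 7 mm, chamfered 1.2 mm.
- shutter (a joint): Travel of the shutter along the safe's +y, in m: starts at 0 to 0.010, where its plate (47 x 93 mm, 4 mm thick, top 5.5 mm above the lock face) covers the keyhole; end stop at 0.058, fully open. About 1.5 N of friction; it stays where it is left.
- shutter_grip (a point): Middle of the top of the shutter's red grip, an upright fin 12 mm wide (safe's x), 30 mm long (safe's y), standing 28 mm above the shutter plate, top 127.5 mm above the table. Axes as the safe's. It moves with the shutter and lies at 50 mm plus the travel to the +y side of the keyhole.
- key_head (a point): Centre of the key's yellow head: 10 mm thick (key's x), 28 mm wide (y), 30 mm tall. The loose key (35 to 70 g) is 76 mm tall and stands blade down, its z up. Above the tip: flat bit 5 mm thick (x), 16 mm wide (y), 12 mm long, the lowest 3 mm only 3 x 13 mm; shank 6 mm thick; collar 20 mm wide, underside 26 mm above the tip; neck 8 mm thick; head from 46 to 76 mm.
- key_tip (a point): Middle of the key's lower end, 61 mm below the head's centre; axes as the key's. Key alike after half a turn: it fits with its x along the safe's x, either sense. Home, the tip is 26 mm below the keyhole point, the collar on the lock face. It can turn only from about 22 mm deep on. The bit has 1 to 3 mm of play in the slots; a small twist or wiggle frees it where it catches an edge.
- pins (a joint): Travel of the lock's sticky pins, in m, pushed down by the key's tip: 0 untouched (tip up to 16 mm deep), 0.010 with the key home. They resist with about 6 N of friction and do not push back.
- key_stand: Fixed wooden key stand, 70 x 70 mm (foot 74 x 74 mm), 40 mm high, origin at the centre of its underside. The key stands in its slot (9 mm along x, 21 mm along y, 32 mm deep), collar on the stand's top, head's centre 75 mm above the table; key and stand have the same axes. The key is free once lifted 26 mm.
- plug (a joint): Turn of the lock plug in rad: 0 at rest (its slot along the safe's y), growing clockwise seen from above, stop at 1.5, which is the quarter turn. A spring drives it back, about 0.02 N m at 0 and 0.1 N m at the stop. The bit has play: the key leads the plug by 0.13 to 0.2 rad, so turn the key about 1.65 to 1.7 rad to bring the plug to its stop.
- cup_mid (a point): Bystander: brown clay cup, 68 x 100 x 78 mm; point at half height. Leave alone.
- pepper_mid (a point): Bystander: spice jar with a dark cap, 41 mm diameter, 105 mm tall; point at half height. Leave alone.
- salsa_mid (a point): Bystander: small jar with a yellow lid, 55 mm diameter, 84 mm tall; point at half height. Leave alone.

How it is judged:
By the outcome, as a careful person would: the job done as asked, in the order asked, and still so for the second after the job is handed in, while the arm keeps its last pose, push and grip.
It also fails if it takes over 58 s, if anything falls off the work surface, if the arm or the gripper's body presses on something with over 40 N, if the wrist force passes 120 N, or if a joint passes its speed limit or range.

## Robot

A 7-joint arm with a two-finger parallel gripper is mounted at the origin on a cart in front of the work surface, level with it; the furniture and walls round the work are solid. World frame = base frame: x ahead of the robot, y to its left, z up, the work surface at z = 0. Lengths are in m, angles in rad, forces in N, time in s.
With the tool pointing down it reaches from about 0.4 to 0.85 m from the base axis. Payload 4.4 kg.
Tool frame: the origin (TCP) lies midway between the tips of the shut fingers; the grasp point (between the pads) lies 19 mm behind it; z points along the fingers, y is the line along which they close (so a half turn about z gives the same grasp; the last joint's range is limited). The gripper opens to 94 mm and grips with 3 to 60 N. Pads are 16 mm wide; open, the fingers measure 119 mm over their backs; the gripper's body (75 mm by 177 mm) begins 78 mm behind the grasp point.
Start: joints at [-1.289, 0.628, 0.038, 1.517, -0.027, 0.996, -0.02], TCP at [0.222, 0.611, 0.205] pointing down, gripper open.
Joint ranges: [-3.06, 3.06], [-0.37, 2.12], [-1.25, 1.32], [0.18, 2.47], [-1.1, 4.24], [0.23, 1.98], [-2.94, 2.94]. Speed limits (rad/s): [2.57, 2.57, 3.14, 3.14, 3.14, 3.14, 3.14].

## Interface

Orientations are given as a rotation vector (axis times angle).
In Python, from workcell import manip, optics, job, spotter gives the robot as it stands.
- The arm moves only by the shell command python3 -m pendant 'ROWS'. ROWS is JSON, a list of rows, each a list of 3 entries, a list of its own where there are three numbers: the shift along the world's x, y, z in cm, then the turn about the world's z in degrees, then the closure, from 0 (fully open) to 1 (shut). A call has 1 to 10 rows; each row is the pose to reach, as a shift and turn from the pose commanded when the call began; what a row does not reach only later rows make up. A row lasts 1/8 s, in which the tool goes at most 62.5 mm and 10.7 degrees, less where a joint would pass 70% of its speed; a pose out of reach is approached as far as the arm can. A call with a gripper value outside its range is refused whole. The fingers move at their own pace and stop on an object; the grip force is fixed at half the most. Time passes only in rows, so rows that repeat a pose let the fingers close. It gives the time, the measured TCP pose, the force, the opening and the grip force at its end, in the units of the state.
- manip.get_obs(): the state, without advancing time (a new reading comes with each control period).
- optics.read_camera(name): name is "scene" or "side" or "wrist"; returns a dict with "pixels" (384x512x3 uint8, red, green, blue), "intrinsics" (3x3 intrinsics, pixels), "pose" (4x4, takes a point from camera to world coordinates). Camera axes: x right, y down, z forward; pixel columns grow to the right and rows downward; lengths in m; the calibration is good to about 2 mm. A picture is of the moment at which its call begins. There is no depth.
- job.close_job(): hands the job in; it is judged then, once.
Trained networks look in a picture, given as the dict that the camera call returned (one of the last four; its "shot" number tells which), for a name from the list of things; names that differ only in an ending like _2 or _b are one class to them, and where a whole thing is asked for, a point or a joint stands for the part that bears it (a point fixed in the world has none). Each returns a list of dicts, best first, with "p" (0 to 1); they miss things now and then, are a little off and sometimes report something else, mostly with a low value. They report only what shows in the picture. A call takes as long as a camera call.
- spotter.spot_in(thing, picture): "location" ([column, row] in pixels, amid what is visible of it).
The state is a dict: "time": time; "joint_pos": joint angles; "qvel": joint speeds; "effort": joint torques, N m; "tool_pos": TCP position; "orientation": TCP orientation; "wrist_force": force on the tool from outside, world axes, zero at the start; "ft_torque": the same for the moment, N m; "gripper_width": opening from 0.0 (shut) to 1.0 (fully open); "finger_force": force on a finger pad.
Only numpy, scipy, OpenCV 4.12 (cv2) and the standard library are available. Lean on these libraries where they do the work, as an engineer would, in place of code of your own. Each camera call takes 0.05 s, during which the arm holds its last target. There are 200 camera calls.

## Working session

There is one attempt and no reset: what is moved stays moved. The work goes in short steps, Python scripts to look and compute and a shell command to move; the robot and the scene stay as the last step left them, time stands still between calls to the robot, and variables do not carry over. Pictures are saved under pics/ and viewed, at most 10 in all, crops included, and the job is handed in when it is done.

```bash
mkdir -p pics
cat > h.py <<'E'
from workcell import manip, optics, job, spotter
import numpy as np, cv2
def shot(n,save=None):
    p=optics.read_camera(n)
    if save: cv2.imwrite('pics/'+save,p["pixels"][:,:,::-1])
    return p
def ray(p,uv):
    K=np.array(p["intrinsics"]);T=np.array(p["pose"])
    d=T[:3,:3]@np.linalg.solve(K,[uv[0],uv[1],1]);return T[:3,3],d
def atz(p,uv,z):
    o,d=ray(p,uv);return o+d*(z-o[2])/d[2]
def proj(p,X):
    K=np.array(p["intrinsics"]);T=np.array(p["pose"])
    c=T[:3,:3].T@(np.array(X)-T[:3,3]);c=K@c;return c[:2]/c[2]
def tri(rs):
    A=0;b=0
    for o,d in rs:
        d=d/np.linalg.norm(d);M=np.eye(3)-np.outer(d,d);A=A+M;b=b+M@o
    return np.linalg.solve(A,b)
E
python3 - <<'E'
from h import *
np.set_printoptions(precision=4,suppress=True)
P={n:shot(n,n+'0.png') for n in("scene","side","wrist")}
cv2.imwrite('pics/all0.png',np.vstack([cv2.resize(np.hstack([P["scene"]["pixels"],P["side"]["pixels"]]),(800,300))])[:,:,::-1])
for n in P: print(n,np.array(P[n]["pose"]).round(3).tolist(),P[n]["intrinsics"][0][0])
for t in["safe","shutter_grip","keyhole","key_head","key_stand","cup_mid","pepper_mid","salsa_mid"]:
    R=[]
    for n in P:
        r=spotter.spot_in(t,P[n])
        print(t,n,[(np.round(a["location"],1).tolist(),round(a["p"],2)) for a in r[:2]])
        if r and n!="wrist": R.append(ray(P[n],r[0]["location"]))
    if len(R)==2: print('  ->',tri(R))
o=manip.get_obs();print(o)
E
```

```text
scene [[0.895, -0.193, 0.402, 0.09], [-0.446, -0.398, 0.802, -0.963], [0.005, -0.897, -0.442, 0.573], [0.0, 0.0, 0.0, 1.0]] 439.50524971870857
side [[-0.955, -0.202, 0.218, 0.361], [-0.297, 0.602, -0.741, 0.594], [0.018, -0.773, -0.635, 0.657], [0.0, 0.0, 0.0, 1.0]] 372.74771681390575
wrist [[0.342, 0.902, 0.266, 0.144], [0.94, -0.328, -0.097, 0.639], [-0.0, 0.283, -0.959, 0.383], [0.0, 0.0, 0.0, 1.0]] 319.3761593360719
safe scene [([245.3, 182.0], 0.94)]
safe side [([237.5, 242.4], 0.92)]
safe wrist []
  -> [0.5673 0.0747 0.0414]
shutter_grip scene [([242.8, 166.2], 0.68)]
shutter_grip side [([239.8, 219.4], 0.61)]
shutter_grip wrist []
  -> [0.5602 0.0636 0.0989]
keyhole scene [([264.2, 251.6], 0.33)]
keyhole side [([236.5, 242.5], 0.93)]
keyhole wrist []
  -> [ 0.5948 -0.0441 -0.1175]
key_head scene [([266.4, 233.5], 0.58), ([245.2, 182.5], 0.25)]
key_head side []
key_head wrist []
key_stand scene [([264.0, 252.5], 0.77)]
key_stand side [([307.3, 178.9], 0.7)]
key_stand wrist []
  -> [ 0.4712 -0.2307  0.0142]
cup_mid scene [([346.2, 224.0], 0.67)]
cup_mid side [([236.5, 152.5], 0.
[... 168 characters left out ...]
id wrist []
  -> [ 0.7068 -0.1367  0.0537]
salsa_mid scene [([179.8, 208.0], 0.71)]
salsa_mid side [([336.8, 242.1], 0.83)]
salsa_mid wrist []
  -> [0.3554 0.0075 0.0413]
{'time': 1.35, 'joint_pos': array([-1.2888,  0.6284,  0.0386,  1.5174, -0.027 ,  0.9963, -0.02  ]), 'qvel': array([-0.    ,  0.0013, -0.002 , -0.    ,  0.0016,  0.0001,  0.0005]), 'effort': array([ -0.0003, -54.9584,   1.1427, -18.6951,  -0.0524,   0.0156,
        -0.    ]), 'tool_pos': array([0.2216, 0.6111, 0.2055]), 'orientation': array([-0.5437, -3.0942,  0.    ]), 'wrist_force': array([-0.0183,  0.3547,  0.1429]), 'ft_torque': array([-0.0859,  0.0128, -0.0037]), 'finger_force': 0.0, 'gripper_width': 0.9985320402549841}
```

View picture.

Run:
```python
import cv2,numpy as np
a=cv2.imread('pics/scene0.png')[130:300,140:390];b=cv2.imread('pics/side0.png')[100:350,130:380]
cv2.imwrite('pics/c0.png',np.hstack([cv2.resize(a,(420,286),interpolation=2),cv2.resize(b,(286,286),interpolation=2)]))
a=cv2.resize(a,None,fx=3.2,fy=3.2,interpolation=2);cv2.imwrite('pics/c1.png',a)
b=cv2.resize(b,(600,600),interpolation=2);cv2.imwrite('pics/c2.png',b)
```

```text
(no output)
```

View pics/c1.png

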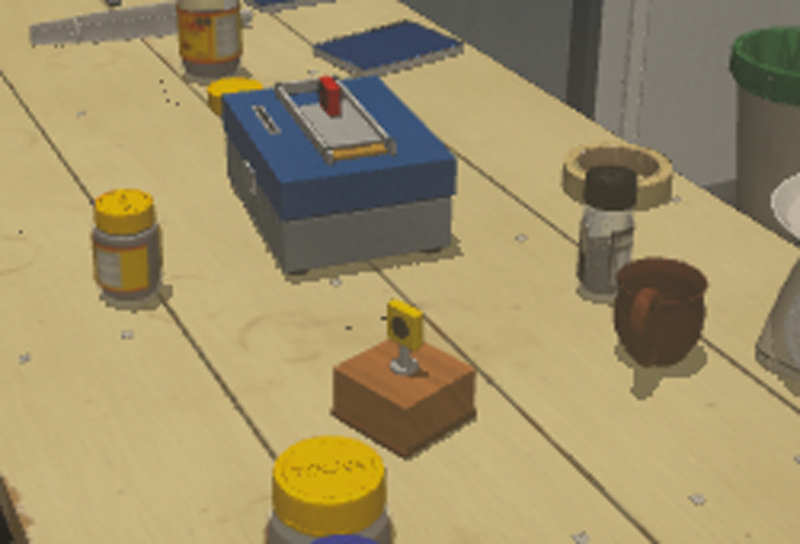

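View pics/c2.png

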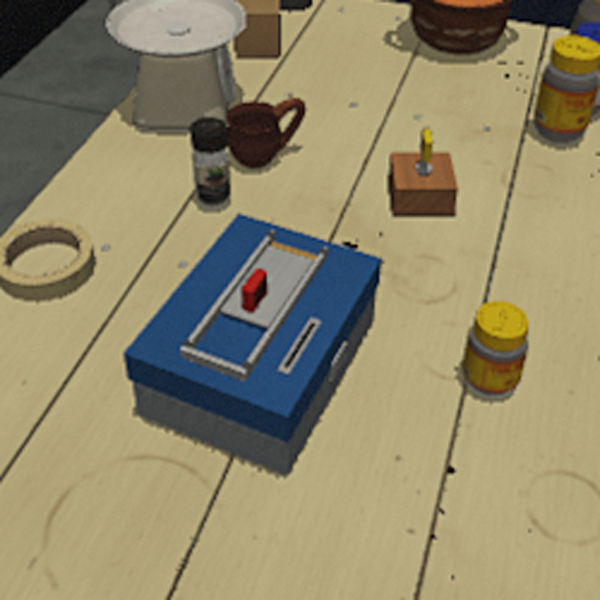

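The pictures show the safe (lid corners in the scene crop 280,183 / 457,165 / 378,78 / 222,95; brass end toward −y), the stand with the key's broad head toward the scene camera, and bystanders well away. I'll fit poses from the corners.

```bash
cat > fit.py <<'E'
from h import *
from scipy.optimize import least_squares
def fit(obs,x0):
    # obs: list of (pic, uv, local xyz)
    def f(v):
        c,s=np.cos(v[2]),np.sin(v[2]);r=[]
        for p,uv,L in obs: r+=list(proj(p,[v[0]+c*L[0]-s*L[1],v[1]+s*L[0]+c*L[1],L[2]])-uv)
        return r
    s=least_squares(f,x0,loss='soft_l1');return s.x,np.array(f(s.x)).reshape(-1,2)
E
python3 - <<'E'
from fit import *
np.set_printoptions(precision=4,suppress=True)
A=shot("scene");B=shot("side")
a=lambda u,v:np.array([140+u/3.2,130+v/3.2]); b=lambda u,v:np.array([130+u/2.4,100+v/2.4])
S=[(A,a(283,184),(-.075,-.1,.09)),(A,a(457,164),(.075,-.1,.09)),(A,a(379,79),(.075,.1,.09)),(A,a(223,94),(-.075,.1,.09)),
(B,b(240,214),(.075,-.1,.09)),(B,b(382,260),(-.075,-.1,.09)),(B,b(292,416),(-.075,.1,.09)),(B,b(126,353),(.075,.1,.09))]
x,r=fit(S,[.567,.075,0.]);print(x,np.degrees(x[2]));print(r.round(1).tolist())
for yaw0 in(0.4,0.8):
  h=.035
  T=[(A,a(333,371),(-h,-h,.04)),(A,a(408,407),(h,-h,.04)),(A,a(476,372),(h,h,.04)),
  (B,b(390,185),(-h,h,.04)),(B,b(455,190),(-h,-h,.04))]
  # generic: corners only up to 90deg; use centre of visible top
T=[(A,a(333,371)),(A,a(408,407)),(A,a(476,372)),(B,b(391,186)),(B,b(456,189)),(B,b(452,153)),(B,b(392,153))]
for p,uv in T: print(atz(p,uv,.04))
print('head',atz(A,a(405,326),.075),atz(B,b(426,147),.075))
print('head ends',atz(A,a(388,300),.09),atz(A,a(424,310),.09))
E
```

```text
[ 0.5616  0.07   -0.1195] -6.844542828136959
[[-1.3, -1.4], [-1.5, -3.0], [-2.2, -2.1], [-1.5, -0.8], [-0.3, -1.1], [-0.4, -2.1], [-0.9, -1.7], [0.3, -1.2]]
[ 0.429  -0.2217  0.04  ]
[ 0.4553 -0.2825  0.04  ]
[ 0.5168 -0.266   0.04  ]
[ 0.5023 -0.1894  0.04  ]
[ 0.4319 -0.2073  0.04  ]
[ 0.4487 -0.2738  0.04  ]
[ 0.5158 -0.2511  0.04  ]
head [ 0.4739 -0.2416  0.075 ] [ 0.4735 -0.2266  0.075 ]
head ends [ 0.4676 -0.2283  0.09  ] [ 0.4833 -0.2507  0.09  ]
```

```bash
python3 -m pendant '[[[34.0,-54.0,5.0],-77,0],[[34.0,-54.0,5.0],-77,0],[[34.0,-54.0,5.0],-77,0],[[34.0,-54.0,5.0],-77,0],[[34.0,-54.0,5.0],-77,0],[[34.0,-54.0,5.0],-77,0],[[34.0,-54.0,5.0],-77,0],[[34.0,-54.0,5.0],-77,0],[[34.0,-54.0,5.0],-77,0],[[34.0,-54.0,5.0],-77,0]]'
```

```text
time: 2.7
tool_pos: [0.5545, 0.0824, 0.2547]
orientation: [-2.351, -2.084, -0.001]
wrist_force: [1.4, 1.5, 0.0]
gripper_width: 1.0
finger_force: 0.0
```

```bash
python3 -m pendant '[[[0,0,0],0,0],[[0,0,0],0,0]]'
python3 - <<'E'
from h import *
p=shot("wrist","w1.png");np.set_printoptions(precision=4,suppress=True)
o=manip.get_obs();print(o['tool_pos'],o['orientation'],o['joint_pos'])
for t in["shutter_grip","safe"]:
  for a in spotter.spot_in(t,p)[:2]: print(t,a["location"],a["p"],atz(p,a["location"],.115))
cv2.imwrite('pics/w1b.png',cv2.resize(p["pixels"][:,:,::-1],(800,600)))
E
```

```text
time: 2.95
tool_pos: [0.5531, 0.0844, 0.2541]
orientation: [-2.351, -2.082, -0.0]
wrist_force: [-0.4, 0.2, 0.2]
gripper_width: 0.999
finger_force: 0.0
[0.5528 0.0854 0.254 ] [-2.3487 -2.0843  0.0001] [-0.5043  0.4772  0.4565  1.7205 -0.2441  1.0013 -0.0784]
shutter_grip [266.7, 202.1] 0.97 [0.5626 0.063  0.115 ]
safe [270.1, 175.6] 0.65 [0.5692 0.0908 0.115 ]
safe [232.1, 376.8] 0.37 [ 0.4943 -0.159   0.115 ]
```

View pics/w1b.png

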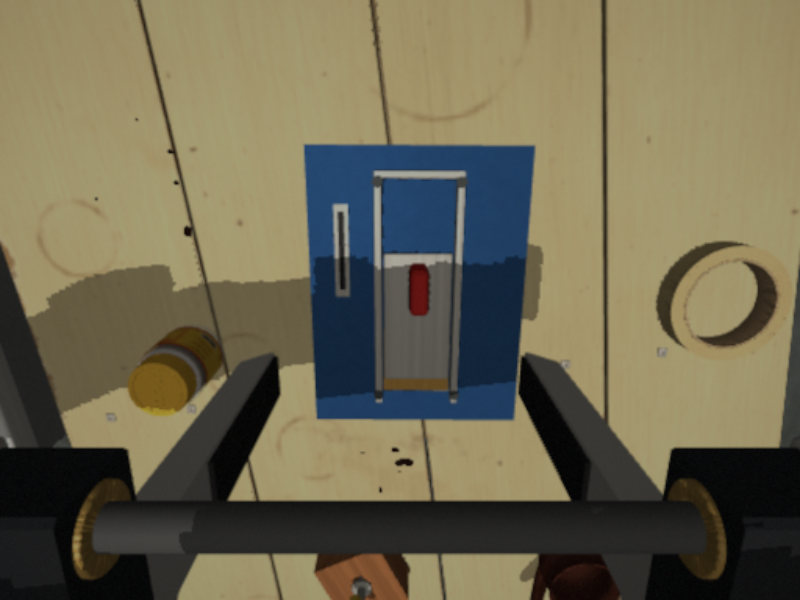

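The wrist view shows the lid (corners ≈305,145 / 535,146 / 515,419 / 317,419), the red fin at (419,290) and brass strip at (416,385); alignment is nearly square. I'll fit precisely.

```bash
cat >> fit.py <<'E'
def corners(mask,eps=.03):
    m=cv2.morphologyEx(mask,cv2.MORPH_OPEN,np.ones((3,3)))
    c=max(cv2.findContours(m,0,1)[0],key=cv2.contourArea);h=cv2.convexHull(c)
    return cv2.approxPolyDP(h,eps*cv2.arcLength(h,True),True)[:,0].astype(float)
def hsv(p): return cv2.cvtColor(p["pixels"],cv2.COLOR_RGB2HSV)
def safefit(p,x0=(.5616,.07,-.12)):
    q=corners(cv2.inRange(hsv(p),(100,100,25),(125,255,255)))
    O=[]
    for L in[(-.075,-.1,.09),(.075,-.1,.09),(.075,.1,.09),(-.075,.1,.09)]:
        c,s=np.cos(x0[2]),np.sin(x0[2]);e=proj(p,[x0[0]+c*L[0]-s*L[1],x0[1]+s*L[0]+c*L[1],.09])
        d=np.linalg.norm(q-e,axis=1);O.append((p,q[d.argmin()],L))
    return fit(O,x0)+(q,)
E
python3 - <<'E'
from fit import *
np.set_printoptions(precision=4,suppress=True)
p=shot("wrist")
x,r,q=safefit(p);print(x,np.degrees(x[2]),r.round(1).tolist(),q.tolist())
H=hsv(p);m=cv2.inRange(H,(0,150,40),(6,255,255))|cv2.inRange(H,(174,150,40),(180,255,255))
m[320:]=0
c=max(cv2.findContours(m,0,1)[0],key=cv2.contourArea);R=cv2.minAreaRect(c);print(R,atz(p,R[0],.1275),atz(p,R[0],.12))
cs,sn=np.cos(x[2]),np.sin(x[2]);print('keyhole',x[0]+sn*.05,x[1]-cs*.05)
E
```

```text
[ 0.5638  0.0721 -0.1298] -7.436400309199217 [[-0.6, 1.2], [0.3, 0.5], [0.9, -0.6], [-0.5, -0.3]] [[196.0, 94.0], [341.0, 96.0], [327.0, 269.0], [203.0, 267.0]]
((268.5, 186.5), (31.0, 11.0), 90.0) [0.5658 0.0845 0.1275] [0.5658 0.0825 0.12  ]
keyhole 0.5573657204655943 0.02249797920283842
```

```bash
python3 -m pendant '[[[1.2,-0.4,-5],-0.6,0.3],[[1.2,-0.4,-10],-0.6,0.4],[[1.2,-0.4,-13],-0.6,0.4],[[1.2,-0.4,-14.6],-0.6,0.4],[[1.2,-0.4,-14.6],-0.6,0.4],[[1.2,-0.4,-14.6],-0.6,1],[[1.2,-0.4,-14.6],-0.6,1],[[1.2,-0.4,-14.6],-0.6,1],[[1.2,-0.4,-14.6],-0.6,1],[[1.2,-0.4,-14.6],-0.6,1]]'
```

```text
time: 4.4
tool_pos: [0.5654, 0.0799, 0.1084]
orientation: [-2.362, -2.071, -0.0]
wrist_force: [-1.1, -0.3, 2.8]
gripper_width: 0.126
finger_force: 30.0
```

```bash
python3 -m pendant '[[[0.13,1,0],0,1],[[0.26,2,0],0,1],[[0.39,3,0],0,1],[[0.52,4,0],0,1],[[0.61,4.7,0],0,1],[[0.65,5.0,0],0,1],[[0.68,5.2,0],0,1]]'
```

```text
time: 5.28
tool_pos: [0.5717, 0.1282, 0.1083]
orientation: [2.362, 2.067, -0.007]
wrist_force: [-4.8, -10.0, 6.6]
gripper_width: 0.123
finger_force: 30.0
```

```bash
python3 -m pendant '[[[0.06,0.5,0],0,1],[[0.06,0.5,0],0,1],[[0.1,0.8,0],0,1],[[0.1,0.8,0],0,1]]'
```

```text
time: 5.78
tool_pos: [0.5717, 0.1287, 0.1082]
orientation: [2.363, 2.059, -0.018]
wrist_force: [-4.6, -19.3, 8.4]
gripper_width: 0.124
finger_force: 30.0
```

```bash
python3 -m pendant '[[[-0.05,-0.4,0],0,1],[[-0.05,-0.4,0],0,0.5],[[-0.05,-0.4,0],0,0.5],[[-0.05,-0.4,0],0,0.5],[[-0.05,-0.4,4],0,0.5],[[-0.8,-5,12],0,0.5],[[-0.8,-5,14],0,0.5],[[-0.8,-5,14],0,0.5]]'
python3 - <<'E'
from fit import *
np.set_printoptions(precision=4,suppress=True)
p=shot("wrist","w2.png")
x,r,q=safefit(p,(.5638,.0721,-.13));print(x,np.degrees(x[2]),r.round(1).tolist())
o=manip.get_obs();print(o['tool_pos'],o['orientation'],o['joint_pos'])
for t in["keyhole","shutter_grip"]:
  for a in spotter.spot_in(t,p)[:2]: print(t,a["location"],a["p"],atz(p,a["location"],.094))
cv2.imwrite('pics/w2b.png',cv2.resize(p["pixels"][40:340,120:420,::-1],(600,600),interpolation=2))
E
```

```text
time: 6.78
tool_pos: [0.5679, 0.0888, 0.2522]
orientation: [2.361, 2.066, 0.011]
wrist_force: [0.6, 0.4, -0.6]
gripper_width: 0.499
finger_force: 0.0
[ 0.5644  0.0718 -0.1273] -7.2959538238258075 [[-21.0, 1.3], [18.1, 1.0], [0.2, -0.6], [-0.2, -0.6]]
[0.5663 0.0901 0.2498] [2.3617 2.0697 0.0058] [-0.5092  0.5027  0.4676  1.6934 -0.2618  1.0039 -0.0821]
keyhole [252.7, 174.5] 0.95 [0.5672 0.0943 0.094 ]
shutter_grip [252.9, 161.7] 0.65 [0.5693 0.1082 0.094 ]
```

View pics/w2b.png

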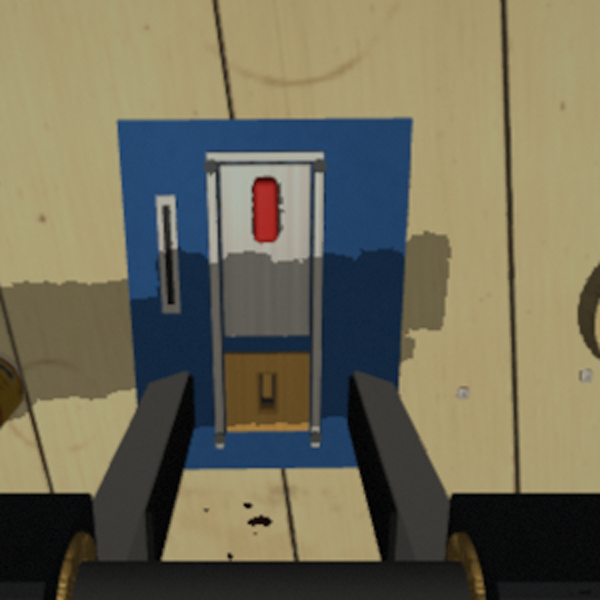

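Shutter sits at its end stop; keyhole visible at crop (267,391). Measuring it and moving to the key.

```bash
python3 - <<'E'
from fit import *
np.set_printoptions(precision=4,suppress=True)
p=shot("wrist")
for uv in[(253.5,235.5),(120+224/2,40+352/2),(120+310/2,40+352/2),(120+308/2,40+430/2),(120+226/2,40+430/2)]: print(atz(p,uv,.094))
E
python3 -m pendant '[[[-9.3,-27.5,-1],22,0.3],[[-9.3,-27.5,-1],22,0.3],[[-9.3,-27.5,-1],22,0.3],[[-9.3,-27.5,-1],22,0.3],[[-9.3,-27.5,-1],22,0.3],[[-9.3,-27.5,-1],22,0.3],[[-9.3,-27.5,-1],22,0.3],[[-9.3,-27.5,-1],22,0.3]]'
python3 - <<'E'
from fit import *
np.set_printoptions(precision=4,suppress=True)
p=shot("wrist","w3.png")
o=manip.get_obs();print(o['tool_pos'],o['orientation'],o['joint_pos'])
for t in["key_head","key_stand"]:
  for a in spotter.spot_in(t,p)[:2]: print(t,a["location"],a["p"],atz(p,a["location"],.075))
cv2.imwrite('pics/w3b.png',cv2.resize(p["pixels"][:,:,::-1],(800,600),interpolation=2))
E
```

```text
[0.5542 0.0276 0.094 ]
[0.5337 0.0539 0.094 ]
[0.5808 0.0477 0.094 ]
[0.5743 0.0005 0.094 ]
[0.5276 0.0066 0.094 ]
time: 7.98
tool_pos: [0.4729, -0.1832, 0.2377]
orientation: [-1.919, -2.486, -0.0]
wrist_force: [-0.3, 0.1, 0.3]
gripper_width: 0.698
finger_force: 0.0
[ 0.4729 -0.1834  0.2379] [-1.9195 -2.4858 -0.0004] [ 0.0339  0.4075  0.3965  1.8751 -0.1976  0.898   0.7808]
key_head [243.5, 216.3] 0.7 [ 0.4715 -0.2297  0.075 ]
key_stand [249.3, 203.0] 0.67 [ 0.474  -0.2127  0.075 ]
```

View pics/w3b.png

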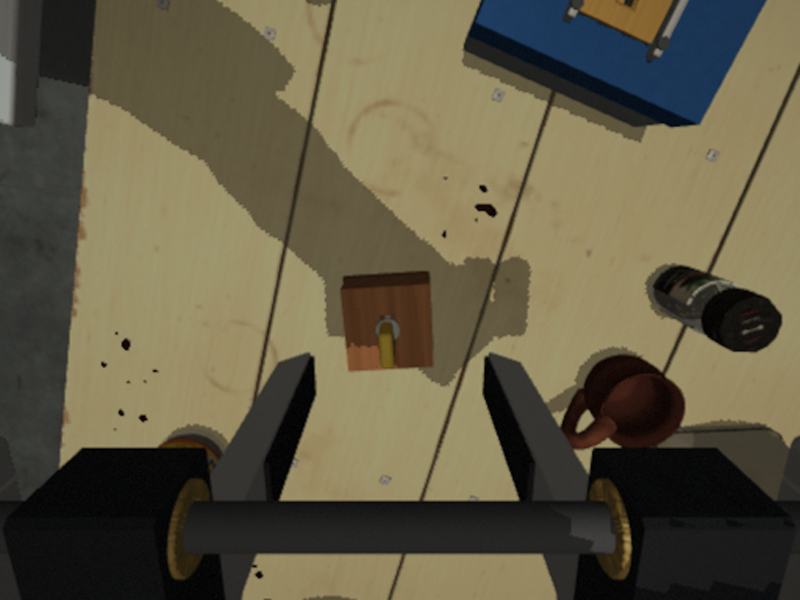

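The key stands in the stand at about (387,340), head narrow side toward the camera; stand top corners (342,288),(430,283),(433,367),(348,371).

Run:
```python
from fit import *
np.set_printoptions(precision=4,suppress=True)
p=shot("wrist")
h=.035;k=.64
O=[(p,np.array([u,v])*k,L) for u,v,L in[(342,288,(-h,h,.04)),(430,283,(h,h,.04)),(433,367,(h,-h,.04)),(348,371,(-h,-h,.04))]]
x,r=fit(O,[.4735,-.235,.26]);print(x,np.degrees(x[2]),r.round(1).tolist())
H=hsv(p);m=cv2.inRange(H,(22,150,40),(34,255,255));M=np.zeros_like(m);M[200:245,230:265]=m[200:245,230:265]
c=max(cv2.findContours(M,0,1)[0],key=cv2.contourArea);print(cv2.boundingRect(c),cv2.minAreaRect(c))
for uv,z in[((387*k,366*k),.09),((380*k,366*k),.09),((395*k,366*k),.09)]: print(atz(p,uv,z))
R=np.array(x);c,s=np.cos(x[2]),np.sin(x[2])
for L in[(-.005,-.014,.09),(.005,-.014,.09),(.005,.014,.09),(-.005,.014,.09),(0,.014,.06)]: print(proj(p,[x[0]+c*L[0]-s*L[1],x[1]+s*L[0]+c*L[1],L[2]])/k)
```

```text
[ 0.4775 -0.2342  0.3041] 17.42488869586045 [[-0.7, 0.0], [0.4, 0.5], [0.2, -0.2], [-0.0, -0.3]]
(243, 206, 9, 29) ((247.0, 220.0), (28.0, 8.0), 90.0)
[ 0.4802 -0.2445  0.09  ]
[ 0.4754 -0.2458  0.09  ]
[ 0.4857 -0.2431  0.09  ]
[380.9365 370.634 ]
[394.9923 369.9817]
[392.8919 332.8963]
[378.5179 333.5778]
[386.6705 319.5769]
```

```bash
python3 -m pendant '[[[0.46,-5.1,-5],2.4,0.5],[[0.46,-5.1,-10],2.4,0.5],[[0.46,-5.1,-14],2.4,0.5],[[0.46,-5.1,-17],2.4,0.5],[[0.46,-5.1,-18],2.4,0.5],[[0.46,-5.1,-18],2.4,0.5],[[0.46,-5.1,-18],2.4,0.8],[[0.46,-5.1,-18],2.4,1],[[0.46,-5.1,-18],2.4,1],[[0.46,-5.1,-18],2.4,1]]'
python3 -m pendant '[[[0,0,0],0,1],[[0,0,0],0,1]]'
```

```text
time: 9.43
tool_pos: [0.4771, -0.2362, 0.0586]
orientation: [1.871, 2.523, 0.0]
wrist_force: [0.4, 0.7, -0.3]
gripper_width: 0.112
finger_force: 0.2
time: 9.68
tool_pos: [0.4771, -0.2362, 0.0586]
orientation: [1.871, 2.523, 0.0]
wrist_force: [-0.3, 0.9, 4.1]
gripper_width: 0.103
finger_force: 30.0
```

```bash
python3 -m pendant '[[[0,0,1.5],0,1],[[0,0,4],0,1],[[0,0,9],0,1],[[0,0,13],0,1],[[0,0,13],0,1]]'
python3 -m pendant '[[[4,13,0],-12,1],[[7.9,26,0],-24.3,1],[[7.9,26,0],-24.3,1],[[7.9,26,0],-24.3,1],[[7.9,26,0],-24.3,1],[[7.9,26,0],-24.3,1],[[7.9,26,0],-24.3,1],[[7.9,26,0],-24.3,1],[[7.9,26,0],-24.3,1]]'
python3 - <<'E'
from fit import *
np.set_printoptions(precision=4,suppress=True)
p=shot("wrist","w4.png");A=shot("scene","s4.png");B=shot("side","d4.png")
o=manip.get_obs();print(o['tool_pos'],o['orientation'],o['wrist_force'],o['gripper_width'],o['finger_force'])
for t in["key_head","key_tip","keyhole"]:
  for n,q in zip("wAB",(p,A,B)):
    for a in spotter.spot_in(t,q)[:1]: print(t,n,a["location"],a["p"])
for n,q in zip("wAB",(p,A,B)):
  T=o['tool_pos'];print(n,proj(q,T),proj(q,T-[0,0,.042]),proj(q,[.5575,.0225,.094]),proj(q,[.5541,.0272,.094]))
im=[p["pixels"][100:300,150:350],A["pixels"][100:220,190:310],B["pixels"][160:280,180:300]]
cv2.imwrite('pics/v4.png',np.hstack([cv2.resize(i,(266*1,266)) if 0 else cv2.resize(i,(400,400),interpolation=2) for i in im[:2]])[:,:,::-1])
cv2.imwrite('pics/v4b.png',cv2.resize(im[2],(600,600),interpolation=2)[:,:,::-1])
E
```

```text
time: 10.3
tool_pos: [0.4788, -0.2373, 0.1918]
orientation: [1.868, 2.518, 0.003]
wrist_force: [0.4, -1.0, -0.6]
gripper_width: 0.104
finger_force: 30.0
time: 11.42
tool_pos: [0.5557, 0.0223, 0.1885]
orientation: [2.363, 2.07, -0.0]
wrist_force: [-0.3, 0.5, -0.3]
gripper_width: 0.105
finger_force: 30.0
[0.5559 0.0232 0.1884] [2.3617 2.0717 0.0002] [-0.1275  0.1249 -0.3716] 0.10691538417108995 29.999865889549255
key_head w [252.8, 241.5] 0.82
key_head A [249.8, 143.0] 0.51
key_head B [244.2, 181.1] 0.51
key_tip w [255.7, 239.6] 0.83
key_tip A [252.0, 144.3] 0.68
key_tip B [305.3, 177.4] 0.59
keyhole w [256.7, 117.1] 0.57
keyhole A [248.1, 184.4] 0.97
keyhole B [238.2, 241.1] 0.72
w [255.2433 239.7349] [255.2025 215.5703] [257.0943 195.5519] [252.6079 191.0187]
A [248.0948 139.8618] [248.1667 154.8867] [248.9148 172.9686] [247.038 172.561]
B [248.4731 175.9966] [248.5335 191.6665] [248.0073 209.4218] [248.7836 211.1413]
```

View pics/v4.png

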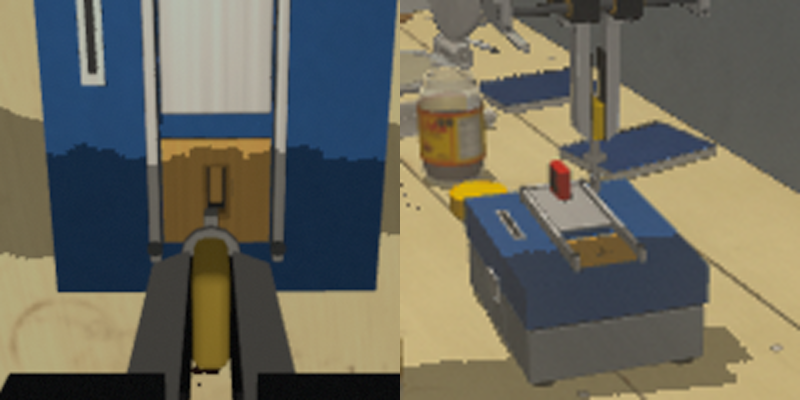

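Keyhole at wrist px (258.5,193); key tip seems at about (256,204) rather than the predicted row 214 — check for tilt with an overlay of the model.

```bash
cat > ov.py <<'E'
from fit import *
def keypts(T,yaw,tilt,tz=.0446):
    # outline points in key frame (z from tip), tilt about tool/key x-closing axis
    ty=np.array([np.cos(yaw),np.sin(yaw),0]);tx=np.array([-np.sin(yaw),np.cos(yaw),0])
    def w(x,y,z):
        zz=z-tz-.019; y2=y*np.cos(tilt)-zz*np.sin(tilt); z2=y*np.sin(tilt)+zz*np.cos(tilt)
        return T+[0,0,.019]+ty*x+tx*y2+np.array([0,0,z2])
    return w
E
python3 - <<'E'
from ov import *
p=cv2.imread('pics/w4.png');B=cv2.imread('pics/d4.png')
P=shot("wrist");Bp=shot("side")
w=keypts(np.array([.5559,.0232,.1884]),-.129,0)
print([ (n,proj(P,w(*v)).round(1).tolist(),proj(Bp,w(*v)).round(1).tolist()) for n,v in dict(tip=(0,0,0),bit=(0,8,3),bitb=(0,-8,3),col=(0,10,26),colb=(0,-10,26),head=(0,14,46),top=(0,14,76),topb=(0,-14,76)).items()])
a=cv2.resize(p[190:290,225:290],(390,600),interpolation=2);b=cv2.resize(B[165:225,225:266],(410,600),interpolation=2)
cv2.imwrite('pics/v5.png',np.hstack([a,b]))
E
```

```text
[('tip', [255.3, 216.5], [248.5, 192.6]), ('bit', [255.7, 637.6], [443.0, 61.5]), ('bitb', [246.1, -6811.9], [536.8, -377.5]), ('col', [255.2, 219.1], [321.9, 421.2]), ('colb', [254.9, -54.1], [61.7, 1299.2]), ('head', [255.2, 196.0], [309.9, 454.1]), ('top', [255.1, 159.6], [290.1, 515.9]), ('topb', [255.0, 31.0], [189.5, 848.6])]
```

View pics/v5.png

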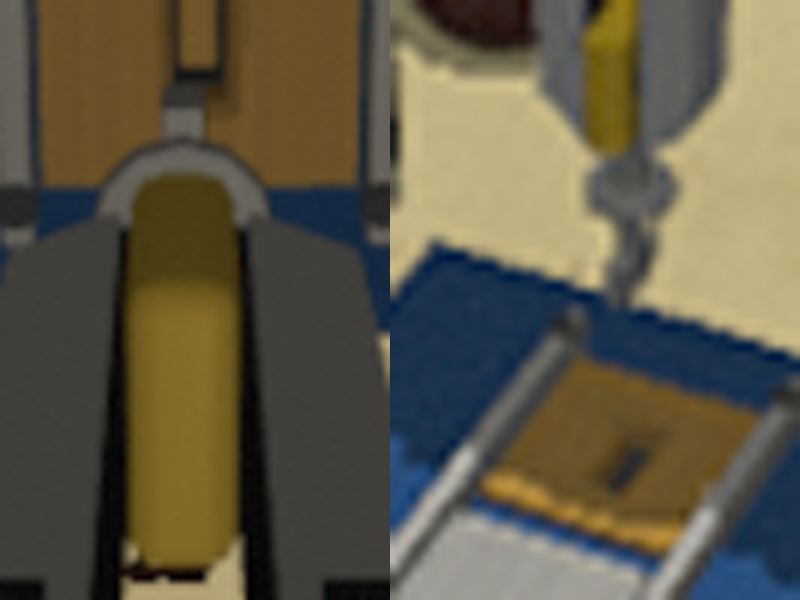

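Run:
```python
from ov import *
P=shot("wrist");Bp=shot("side")
T=np.array([.5559,.0232,.1884])
F=[((0,.0065,0),204.2),((0,.010,.028),213.8),((0,.014,.046),219.2),((0,-.014,.076),284.7)]
def pred(v,F=F):
    out=[]
    for q,r in F:
        w=keypts(T,-.129,v[0],.0446+v[2]);out.append(proj(P,w(q[0],q[1]+v[1],q[2]))[1]-r)
    return out
print(np.round(pred([0,0,0]),1))
for fixed in(True,False):
    f=(lambda v:pred([v[0],v[1],0])) if fixed else (lambda v:pred(v))
    s=least_squares(f,[0,0] if fixed else[0,0,0]);print(s.x,np.round(s.fun,1))
for y in(0,.0065,-.0065):
  for t in (0,-.05): print(proj(Bp,keypts(T,-.129,t)(0,y,0)))
print(proj(P,keypts(T,-.129,0)(0,0,0)))
```

```text
[4.  3.5 2.5 7.6]
[-0.01742189  0.00331032] [ 1.1 -0.6 -2.4  1.9]
[ 0.04729833 -0.00519697  0.0142914 ] [-0.1  0.1 -0.1 -0. ]
[248.52528207 192.59291221]
[249.18323719 191.6931419 ]
[247.16799236 194.3900407 ]
[247.83589573 193.59448489]
[249.86688676 190.81655159]
[250.51576329 189.81270609]
[255.29620874 216.51093151]
```

Run:
```python
from ov import *
np.set_printoptions(precision=4,suppress=True)
P=shot("wrist");o=manip.get_obs();print(o['tool_pos'])
k=atz(P,(258.2,192.5),.094);print('hole',k)
A=[(38/6+225,188/6+190),(362/6+225,188/6+190)]  # front brass corners (y=-24)
c=[atz(P,a,.094) for a in A];d=c[1]-c[0];print(c,np.degrees(np.arctan2(d[1],d[0])), (c[0]+c[1])/2+.024*np.array([-d[1],d[0],0])/np.linalg.norm(d))
c=[atz(P,(150+u/2,100+v/2),.094) for u,v in[(160,139),(271,139),(271,242),(160,242)]];print(np.mean(c,0))
# tip: front-bottom edge centre px
t=atz(P,(255.5,204.2),.1884-.0446);yaw=-.129;tx=np.array([-np.sin(yaw),np.cos(yaw),0]);print('tip',t-.0065*tx)
```

```text
[0.5559 0.0238 0.1883]
hole [0.559  0.0268 0.094 ]
[array([0.5312, 0.0028, 0.094 ]), array([ 0.5801, -0.0036,  0.094 ])] -7.473706534680996 [0.5588 0.0234 0.094 ]
[0.5582 0.0238 0.094 ]
tip [0.5565 0.0263 0.1438]
```

```bash
python3 -m pendant '[[[0.21,-0.2,-1.5],0,1],[[0.21,-0.2,-3],0,1],[[0.21,-0.2,-4],0,1],[[0.21,-0.2,-4.4],0,1],[[0.21,-0.2,-4.8],0,1],[[0.21,-0.2,-5.1],0,1],[[0.21,-0.2,-5.4],0,1]]'
```

```text
time: 13.15
tool_pos: [0.5582, 0.0219, 0.1344]
orientation: [2.36, 2.073, 0.001]
wrist_force: [-0.2, -0.1, -0.9]
gripper_width: 0.102
finger_force: 30.0
```

```bash
python3 -m pendant '[[[0,0,-0.3],0,1],[[0,0,-0.6],0,1],[[0,0,-0.9],0,1],[[0,0,-1.1],0,1]]'
```

```text
time: 13.65
tool_pos: [0.558, 0.0218, 0.1231]
orientation: [-2.361, -2.073, 0.0]
wrist_force: [1.3, -0.3, -1.2]
gripper_width: 0.103
finger_force: 30.0
```

```bash
python3 -m pendant '[[[0,0,-0.3],0,1],[[0,0,-0.6],0,1],[[0,0,-0.9],0,1],[[0,0,-1.1],0,1],[[0,0,-1.2],0,1],[[0,0,-1.2],0,1]]'
```

```text
time: 14.4
tool_pos: [0.5581, 0.0218, 0.1126]
orientation: [-2.361, -2.072, -0.002]
wrist_force: [-2.7, 0.3, 12.5]
gripper_width: 0.105
finger_force: 30.0
```

```bash
python3 -m pendant '[[[0,0,-0.3],0,1],[[0,0,-0.5],0,1],[[0,0,-0.5],0,1]]'
python3 - <<'E'
from h import *
P=shot("wrist");B=shot("side")
a=cv2.resize(P["pixels"][160:280,200:320],(400,400),interpolation=2);b=cv2.resize(B["pixels"][170:230,215:275],(400,400),interpolation=2)
cv2.imwrite('pics/v6.png',np.hstack([a,b])[:,:,::-1]);print(manip.get_obs()['joint_pos'])
E
```

```text
time: 14.78
tool_pos: [0.5582, 0.0217, 0.1108]
orientation: [-2.36, -2.072, -0.005]
wrist_force: [-9.8, 0.7, 39.6]
gripper_width: 0.105
finger_force: 30.0
[-0.36343477  0.66295784  0.43153195  1.87705029 -0.42077939  0.69020054
  0.18636642]
```

View pics/v6.png

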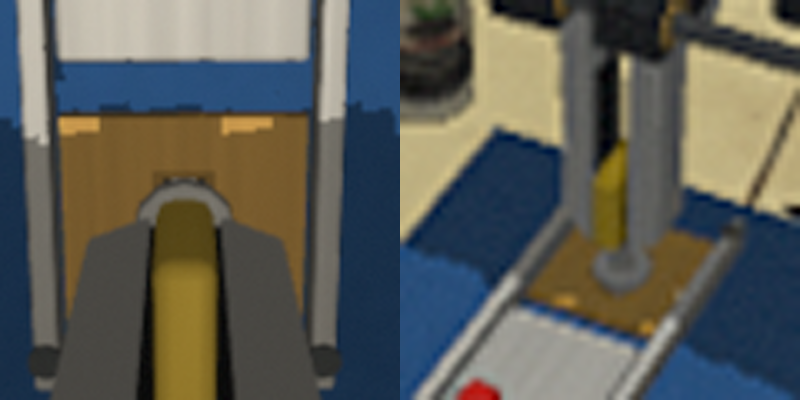

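Collar sits on the brass face, confirmed by the 40 N reaction. Ease off and turn, circling the key's axis (2.5 mm off the TCP).

```bash
python3 -m pendant '[[[0,0,0.25],0,1],[[-0.03,0.01,0.25],-8,1],[[-0.07,0.02,0.25],-16,1],[[-0.10,0.04,0.25],-24,1],[[-0.13,0.06,0.25],-32,1],[[-0.16,0.08,0.25],-40,1],[[-0.18,0.11,0.25],-48,1]]'
```

```text
time: 15.75
tool_pos: [0.5582, 0.0221, 0.111]
orientation: [3.0, 0.926, 0.007]
wrist_force: [-1.1, -2.1, 13.5]
gripper_width: 0.107
finger_force: 30.0
```

```bash
python3 -m pendant '[[[-0.01,0.03,0],-8,1],[[-0.03,0.06,0],-16,1],[[-0.04,0.09,0],-24,1],[[-0.04,0.12,0],-32,1],[[-0.03,0.16,0],-40,1],[[-0.03,0.19,0],-46,1],[[-0.03,0.19,0],-48,1],[[-0.03,0.19,0],-48,1]]'
python3 - <<'E'
from h import *
o=manip.get_obs();print(o['ft_torque'],o['wrist_force'],o['joint_pos'],o['tool_pos'])
print(np.degrees(2*np.arctan2(o['orientation'][1],o['orientation'][0]))-90)
B=shot("side");A=shot("scene")
a=cv2.resize(A["pixels"][130:200,215:285],(400,400),interpolation=2);b=cv2.resize(B["pixels"][170:230,215:275],(400,400),interpolation=2)
cv2.imwrite('pics/v7.png',np.hstack([a,b])[:,:,::-1])
E
```

```text
time: 16.75
tool_pos: [0.558, 0.0221, 0.111]
orientation: [3.117, -0.368, 0.009]
wrist_force: [-1.5, -3.2, 12.6]
gripper_width: 0.099
finger_force: 30.0
[-0.93202562  0.36498217  0.13588758] [-1.48586588 -3.18919944 12.59751136] [-0.62405827  0.80669647  0.89910615  1.887471   -0.83000697  0.86692779
 -1.10173986] [0.55800998 0.02209242 0.11097272]
-103.47688444933435
```

View pics/v7.png

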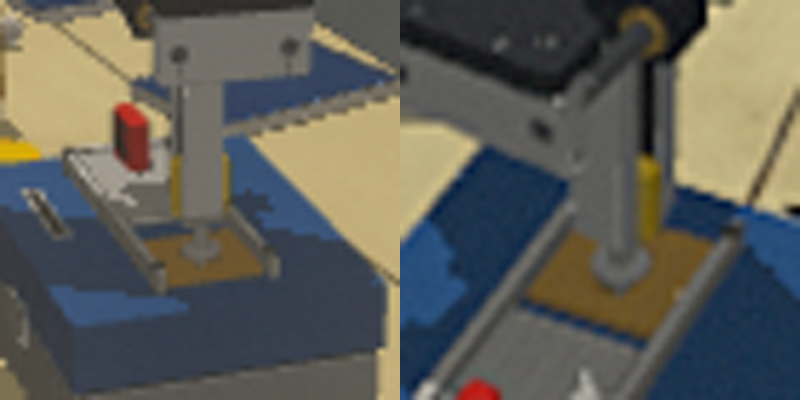

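Key turned with collar down, shutter still open. Press a few degrees more to confirm the stop by torque.

```bash
R='from h import *
o=manip.get_obs();print(o["ft_torque"],o["orientation"],np.degrees(2*np.arctan2(o["orientation"][1],o["orientation"][0]))-90)'
python3 -m pendant '[[[0,0,0],-3,1],[[0,0,0],-3,1]]'; python3 -c "$R"
python3 -m pendant '[[[0,0,0],-3,1],[[0,0,0],-3,1]]'; python3 -c "$R"
```

```text
time: 17.1
tool_pos: [0.558, 0.0221, 0.111]
orientation: [3.106, -0.449, 0.009]
wrist_force: [-0.4, -3.3, 13.0]
gripper_width: 0.102
finger_force: 30.0
[-0.89850192  0.4064692   0.20885923] [ 3.10640864 -0.44949972  0.00864799] -106.46718974430597
time: 17.35
tool_pos: [0.558, 0.0221, 0.111]
orientation: [3.094, -0.53, 0.009]
wrist_force: [-0.9, -2.2, 12.5]
gripper_width: 0.105
finger_force: 30.1
[-0.88555416  0.41534463  0.30225556] [ 3.09371166 -0.53000577  0.00869501] -109.44275016790145
```

Torque climbs steeply (0.14→0.30 N m, far above the spring's slope), so the plug is on its stop. Handing in.

```bash
python3 -m pendant '[[[0,0,0],0,1],[[0,0,0],0,1],[[0,0,0],0,1],[[0,0,0],0,1]]'; python3 -c "
from h import *
print(manip.get_obs()['ft_torque']);print(job.close_job())"
```

```text
time: 17.85
tool_pos: [0.558, 0.0221, 0.111]
orientation: [3.094, -0.53, 0.009]
wrist_force: [-0.4, -2.8, 13.1]
gripper_width: 0.103
finger_force: 30.1
[-0.8571501   0.43871235  0.25195703]
the job is handed in; nothing more can be done
None
```

I handed the job in at about 18 s: shutter at its end stop, key pushed home with its collar on the lock face, and turned clockwise about 102° until the torque showed the stop. The gripper still holds it turned, and I never touched the cup or jars; the verdict was not shown.

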